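# Lock the last two interlocking blocks into a wooden panel tray

### The job

Finish filling the wooden panel tray. First hook the tongue of the green-ribbed block under the tray's dark cleat and swing the block down flat into its half of the pocket; then fit the blue-ribbed key block beside it, its tab in the green block's notch, so that both lie fully home on the tray floor with their plates flush with the rim. Let go of them and leave everything else on the bench where it is.

Things in the scene. Friction and masses are not known exactly. Their poses are not given: they have to be found in the camera images.
- tray: Fixed pale wooden tray, walls 16 mm. Origin: on the bench under the centre of its pocket; z up. Pocket 142.5 mm along x (-71.25 to 71.25), 122.4 along y (-61.2 to 61.2), floor 10 and rim 30 mm above the bench. Beyond the +x wall lies a panel of log slices in white stones. Outside: x -87 to 155, y -77 to 77. The two blocks fill the pocket, with 1 mm play each way; the parts' edges are not chamfered.
- cleat_edge (a point): Middle of the lower inner edge of the dark cleat, a bar on the tray's -x end wall along its +y half (tray y 4 to 77, top 40 mm above the bench). It overhangs the pocket by 14 mm, 18 mm above the floor; the groove under it ends at the end wall. From cleat to +x wall is 128.5 mm: the green block (140) only enters tongue end down, tilted 11 to 17 degrees, tip to the end wall, then swings flat. Axes as the tray.
- green_home (a point): Where the green block's centre belongs: tray (0, 30.6, 34) mm. Fixed point of the tray, axes as the tray; the block's axes lie along them when home.
- blue_home (a point): Where the blue key block's centre belongs: tray (0, -30.6, 34) mm. Fixed point of the tray, axes as the tray; the block's axes lie along them when home.
- tongue_block_center (a point): Centre (24 mm above the underside) of the green-ribbed loose wooden block, about 0.24 kg. Plate 140 mm along x, 60 along y, 20 thick (z -24 to -4 from here); at the -x end (x -70 to -44) a tongue, only the bottom 10 mm thick. Notch right through the -y edge: x -8 to 27, 14 mm deep. On top a centred green grip rib: 60 along x, 28 along y, z -4 to 24. z up.
- key_block_center (a point): Centre (24 mm above the underside) of the blue-ribbed loose wooden key block, about 0.26 kg. Plate 139 mm along x, 60 along y, 20 thick (z -24 to -4 from here); a tab of the same thickness sticks out 12 mm from the +y edge, x -6.5 to 25.5. On top a centred blue grip rib: 60 along x, 28 along y, z -4 to 24. z up.
- spare_block_center (a point): Centre of a red-ribbed block for another tray: plate 120 x 60 x 20 mm, tab near one end, rib like the others. Loose; leave it alone.
- slice_big_mid (a point): Middle of a loose log slice, 104 mm across, 24 mm high. Leave alone.
- slice_small_mid (a point): Middle of a loose log slice, 66 mm across, 22 mm high. Leave alone.
- mallet_mid (a point): Middle of a loose hammer. Leave alone.
- glue_brush_mid (a point): Middle of a loose brush. Leave alone.
- glue_bottle_mid (a point): Middle of a standing yellow glue bottle, 60 mm across, 160 mm high. Leave alone.
- spirit_level_mid (a point): Middle of a yellow spirit level, 300 x 24 x 48 mm, standing on its edge behind the tray. Leave alone.
Mind the look-alikes: they are no part of the job. Leave any pink or purple look-alike of the part that bears key_block_center alone.

How it is judged:
By the outcome, as a careful person would: the job done as asked, in the order asked, and still so for the second after the job is handed in, with the robot touching nothing.
It also fails if it takes over 58 s, if anything falls off the work surface, if the arm or the gripper's body presses on something with over 40 N, if the wrist force passes 120 N, or if a joint passes its speed limit or range.

### The arm

A 6-joint arm with a two-finger parallel gripper is mounted at the origin on the work surface. World frame = base frame: x ahead of the robot, y to its left, z up, the work surface at z = 0. Lengths are in mm, angles in rad, forces in N, time in s.
With the tool pointing down it reaches from about 300 to 775 mm from the base axis. Payload 14.6 kg.
Tool frame: the origin (TCP) lies on the centre line of the jaws, within the pads' length; the fingertips stand 19 mm ahead of it and the grasp point (between the pads) is the TCP (bot.tip_reach is the distance from the TCP to the fingertips, in mm); y points along the fingers, x is the direction in which the jaws open and shut, and the axes are right-handed (so a half turn about y gives the same grasp; the last joint's range is limited). The gripper opens to 85 mm and grips with 20 to 120 N. Pads are 22 mm wide; open, the fingers measure 114 mm over their backs; the gripper's body (76 mm by 85 mm) begins 54 mm behind the grasp point. The pads swing forward as they close: fully open they stand 13 mm farther back than shut.
Start: joints at [1.167, 0.3, 1.521, -0, 1.321, -0.067], TCP at [181.755, 519.09, 250.281] pointing down, gripper open.
Joint ranges: [-3.03, 3.03], [-0.79, 2.21], [0.23, 2.52], [-1.04, 4.18], [0, 3.07], [-2.55, 2.55]. Speed limits (rad/s): [2.22, 2.22, 2.57, 3.14, 3.14, 3.14].

### API

Orientations are given as a unit quaternion [w, x, y, z].
In Python, from rig import bot gives the robot as it stands. Calls block until the motion is done:
- bot.move_to(position, orientation): joint-space move of the TCP to a pose.
- bot.servo_line(position, attitude=None, speed=150, until_force=None): straight line of the TCP; attitude=None keeps the orientation; speed is the mean speed in mm/s. With until_force (N) it stops when the force on the tool has changed by that much, and returns True; else False.
- bot.move_joints(angles): joint-space move.
- bot.move_gripper(opening, grip_force=None): finger opening in mm; grip_force is the grip in N (None keeps the last); returns when the fingers have stopped.
- bot.dwell(seconds).
- bot.ik(position, orientation): joint angles nearest the present ones, or None.
- bot.read_state(): the state.
- bot.read_camera(name): name is "side" or "top" or "wrist"; returns a dict with "image" (384x512x3 uint8, blue, green, red), "depth" (384x512 float32, mm along the optical axis (not along the pixel's ray), 0 where there is no reading), "fovy" (degrees; the focal length in pixels is half the picture's height over the tangent of half this angle, whatever the lens; pixels are square), "cx", "cy" (the principal point, pixels), "eye" and "attitude" of the camera in the world; the wrist camera has in their place "mount" (4x4, takes a point from camera to tool coordinates, whose origin is the TCP and whose axes are the tool frame's). Camera axes: x right, y down, z forward; pixel columns grow to the right and rows downward; lengths in mm; the calibration is good to about 2 mm. A picture is of the moment at which its call begins: read the wrist's pose just before it.
A pose or a line that the arm cannot do raises bot.MotionError and nothing moves.
- bot.finish_job(): hands the job in, once; it reports no verdict.
The state is a dict: "clock": time; "joint_positions": joint angles; "qvel": joint speeds; "effort": joint torques, N m; "ee_pos": TCP position; "tool_rot": TCP orientation; "ft_force": force on the tool from outside, world axes, zero at the start; "moment": the same for the moment, N m; "grip_width": finger opening in mm.
Only numpy, scipy, OpenCV 4.12 (cv2) and the standard library are available. Lean on these libraries where they do the work, as an engineer would, in place of code of your own. Each camera call takes 0.05 s, during which the arm holds its last target. There are 200 camera calls.

## Working session

There is one attempt and no reset: what is moved stays moved. The work goes in short steps, each a Python script; the robot and the scene stay as the last script left them, time stands still between calls to the robot, and variables do not carry over. Pictures are saved under pics/ and viewed, about 8 in all and at most 12, crops included, and the job is handed in when it is done.

```bash
ls; mkdir -p pics
cat > h.py <<'E'
import numpy as np, cv2
from scipy.spatial.transform import Rotation as R
from rig import bot
def rot(q): return R.from_quat([q[1],q[2],q[3],q[0]])
def quat(r):
    q=r.as_quat(); return [q[3],q[0],q[1],q[2]]
def cam(name):
    s=bot.read_state(); c=bot.read_camera(name)
    d=c['depth']; h,w=d.shape
    f=h/2/np.tan(np.radians(c['fovy'])/2)
    v,u=np.mgrid[:h,:w]
    P=np.stack([(u-c['cx'])/f*d,(v-c['cy'])/f*d,d],-1)
    if name=='wrist':
        M=np.array(c['mount']); T=np.eye(4); T[:3,:3]=rot(s['tool_rot']).as_matrix(); T[:3,3]=s['ee_pos']; M=T@M
        A,t=M[:3,:3],M[:3,3]
    else:
        a=np.array(c['attitude']); A=a if a.shape==(3,3) else rot(a).as_matrix(); t=np.array(c['eye'])
    W=P@A.T+t; W[d<=0]=np.nan
    return c['image'],W
E
python3 - <<'E'
from h import *
s=bot.read_state(); print(s['clock'],s['tool_rot'],s['ft_force'])
ims=[]
for n in ['top','side']:
    im,W=cam(n); np.savez(f'{n}0.npz',im=im,W=W); cv2.imwrite(f'pics/{n}0.png',cv2.resize(im,(800,600)))
    print(n,W[192,256])
E
```

```text
pics
0.0 [-0.57651177  0.57695889  0.4087636  -0.40946908] [ 0.90835694 -0.05919983 -0.44715167]
top [508.20282396   4.49478477  13.28147775]
side [506.41028146 141.28956188   4.93786014]
```

View pics/top0.png

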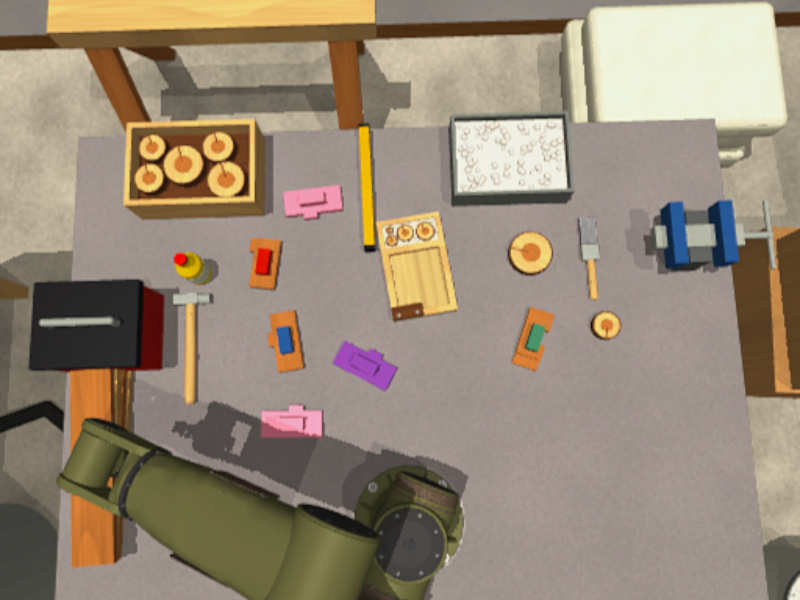

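View pics/side0.png

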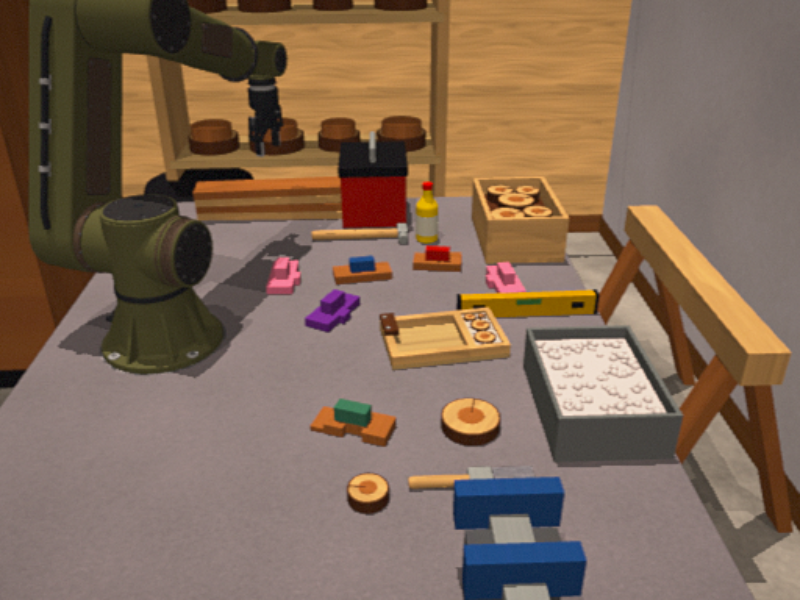

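Top view (800x600): tray at (418,265), with the cleat at (407,311) on its near-left end and the log panel at the far end. Green block is at (535,338). The only blue-ribbed block is at (285,340). Its look-alikes are pink at (313,201) and (292,422) and purple at (365,365), and the red spare is at (263,262). The blue-ribbed wooden block fits the description, which I'll confirm in a crop.

Run:
```python
from h import *
z=np.load('top0.npz'); im,W=z['im'],z['W']
hsv=cv2.cvtColor(im,cv2.COLOR_BGR2HSV)
def blob(lo,hi,name,zlo,box):
    u0,u1,v0,v1=box
    m=cv2.inRange(hsv,lo,hi)>0
    k=np.zeros_like(m); k[v0:v1,u0:u1]=True
    m&=k; P=W[m]; P=P[P[:,2]>zlo]; (c,(a,b),t)=cv2.minAreaRect(P[:,:2].astype(np.float32)); print(name,len(P),np.round(P.mean(0),1),np.round(c,1),round(a,1),round(b,1),round(t,1))
s=0.64
bx=lambda a,b,c,d:[int(i*s) for i in(a,b,c,d)]
blob((45,60,30),(95,255,255),'green rib',30,bx(500,570,300,380))
blob((100,80,30),(130,255,255),'blue rib',30,bx(255,315,300,380))
blob((5,120,60),(20,255,255),'green plate',5,bx(500,570,300,380))
blob((5,120,60),(20,255,255),'blue plate',5,bx(260,315,300,380))
blob((8,40,60),(30,255,255),'tray',15,bx(374,460,205,325))
print(bot.tip_reach)
c=[cv2.resize(im[v0:v1,u0:u1],None,fx=6,fy=6,interpolation=cv2.INTER_CUBIC) for u0,u1,v0,v1 in [bx(255,345,290,390),bx(490,580,290,390)]]
cv2.imwrite('pics/crop1.png',np.hstack(c))
```

```text
green rib 133 [ 406.8 -304.7   46.9] [ 406.5 -305.6] 27.7 60.7 70.8
blue rib 127 [418.6 275.1  46.5] [418.4 275.7] 58.8 26.8 9.4
green plate 438 [ 406.9 -301.9   16.9] [ 406.8 -305.8] 60.3 139.8 69.2
blue plate 496 [417.2 275.9  19. ] [417.4 281.3] 138.1 72.5 8.6
tray 1542 [604.2 -32.3  28.8] [587.4 -29.4] 243.2 168.2 8.4
19.0
```

View pics/crop1.png

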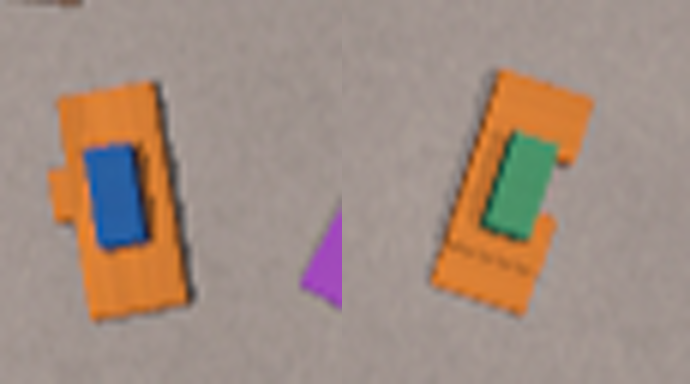

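Crop: on the left is the blue rib on an orange plate, with its tab on the +y (left) side. On the right is the green block, with its tongue at the near end and its notch on the -y side. Both lie with block +x pointing away from the robot, so they are confirmed. Next I take close looks at the tray and then the green block.

```bash
cat >> h.py <<'E'
FLIP=None
def ori(yaw,pitch=0,flip=1):
    """tool attitude for a block at yaw (deg), -x end down by pitch (deg)"""
    B=(R.from_euler('z',yaw,degrees=True)*R.from_euler('y',-pitch,degrees=True)).as_matrix()
    X=flip*B[:,1]; Y=-B[:,2]
    return quat(R.from_matrix(np.stack([X,Y,np.cross(X,Y)],1)))
def ribfit(im,W,lo,hi,c0,r=60):
    m=(cv2.inRange(cv2.cvtColor(im,cv2.COLOR_BGR2HSV),lo,hi)>0)&(W[...,2]>38)&(np.hypot(W[...,0]-c0[0],W[...,1]-c0[1])<r)
    P=W[m]; c,(a,b),t=cv2.minAreaRect(P[:,:2].astype(np.float32))
    yaw=t if a>b else t-90
    yaw=(yaw+90)%180-90
    return np.array(c),yaw,(a,b),np.median(P[:,2]),len(P)
GREEN=((45,60,30),(95,255,255)); BLUE=((100,80,30),(130,255,255))
def tray2w(T,p):  # T=(x,y,yaw)
    return R.from_euler('z',T[2],degrees=True).apply(p)+[T[0],T[1],0]
E
python3 - <<'E'
from h import *
c=bot.read_camera('wrist'); print(c['fovy'],np.round(c['mount'],3).tolist())
for f in (1,-1):
    for n,p,y in [('tray',(553,-34,200),8.4),('green',(406.5,-305.6,100),-20),('blue',(418,275.5,100),9)]:
        q=bot.ik(p,ori(y,0,f)); print(f,n,None if q is None else np.round(q,2))
E
```

```text
59.875560721597545 [[1.0, -0.0, 0.0, -0.353], [-0.0, -0.318, 0.948, -124.466], [-0.0, -0.948, -0.318, 80.972], [0.0, 0.0, 0.0, 1.0]]
1 tray [-0.13  0.35  1.57 -0.    1.22 -1.84]
1 green [-0.72  0.39  1.78 -0.    0.97 -1.94]
1 blue [ 0.51  0.38  1.8  -0.    0.96 -1.22]
-1 tray [-0.13  0.35  1.57 -0.    1.22  1.3 ]
-1 green [-0.72  0.39  1.78 -0.    0.97  1.2 ]
-1 blue [ 0.51  0.38  1.8  -0.    0.96  1.92]
```

Run:
```python
from h import *
bot.move_to([553,-34,200],ori(8.4)); bot.dwell(.1)
im,W=cam('wrist'); np.savez('tray1.npz',im=im,W=W); print(bot.read_state()['clock'])
T=(587.4-34*np.cos(.1466),-29.4-34*np.sin(.1466),8.4)
def local(T): 
    P=W.reshape(-1,3)-[T[0],T[1],0]; return R.from_euler('z',-T[2],degrees=True).apply(np.nan_to_num(P,nan=1e4))
for it in range(4):
    L=local(T); rim=L[(L[:,2]>25)&(L[:,2]<34)]; print('rimz',np.median(rim[:,2]))
    def edge(ax,sgn,lo,hi,o0,o1):
        # inner edge of the wall on side sgn of axis ax; per-bin extreme
        a=rim[:,ax]*sgn; b=rim[:,1-ax]; v=[];bb=[]
        for k in np.arange(lo,hi,4):
            s=a[(b>k)&(b<k+4)&(a>o0)&(a<o1)]
            if len(s)>3: v.append(sgn*s.min()); bb.append(k+2)
        p=np.polyfit(bb,v,1); r=np.median(v); return r,p[0]
    yp,s1=edge(1,1,-40,60,50,80); yn,s2=edge(1,-1,-60,60,50,80)
    xp,s3=edge(0,1,-50,50,60,80); xn,s4=edge(0,-1,-55,-5,60,85)
    print('y',yp,yn,'x',xp,xn,'slopes',np.round([s1,s2,s3,s4],4))
    d=R.from_euler('z',T[2],degrees=True).apply([(xp+xn)/2,(yp+yn)/2,0])
    T=(T[0]+d[0],T[1]+d[1],T[2]+np.degrees((s1+s2)/2))
print(T); np.save('T.npy',T)
cv2.imwrite('pics/tray1.png',im)
bot.move_to([406.5,-305.6,200],ori(-20)); bot.dwell(.1)
im,W=cam('wrist'); print(ribfit(im,W,*GREEN,(406,-305)),bot.read_state()['clock']); np.savez('green1.npz',im=im,W=W)
```

```text
2.675
rimz 30.619527104786556
y 52.38958080025875 -69.64048851800173 x 71.8878094455758 -70.67124158951191 slopes [ 0.0002  0.0002 -0.0017 -0.0012]
rimz 30.619527104786552
y 61.004387455955985 -61.01544056678485 x 71.33889967333269 -71.28045565303019 slopes [ 0.0001  0.     -0.001  -0.0005]
rimz 30.619527104786552
y 61.00664230858079 -61.01060999431424 x 71.31130890540466 -71.3106561743665 slopes [ 0.     -0.     -0.001  -0.0004]
rimz 30.619527104786552
y 61.0086355972855 -61.008624142452334 x 71.31097783040553 -71.31097971554125 slopes [ 0.     -0.     -0.001  -0.0004]
(np.float64(555.656820989517), np.float64(-42.81373036437806), np.float64(8.414090706737543))
(array([ 406.95855713, -307.87014771]), -21.073623657226562, (26.689653396606445, 58.822662353515625), np.float64(48.946398410662425), 1547) 4.0
```

View pics/tray1.png

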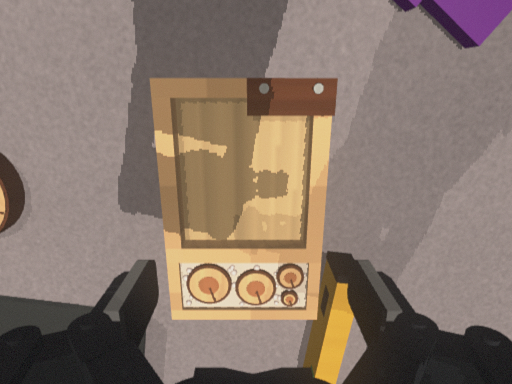

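The tray's pocket fits well (122.0 x 142.6 measured against 122.4 x 142.5). Cleat is on the near end, +y side, at image (292,96). Now I pick up green.

Run:
```python
from h import *
z=np.load('green1.npz'); W=z['W']; c=np.array([406.96,-307.87]); yaw=-20.8
L=R.from_euler('z',-yaw,degrees=True).apply(np.nan_to_num(W.reshape(-1,3)-[*c,0],nan=1e4))
near=(abs(L[:,0])<90)&(abs(L[:,1])<50)
pl=L[near&(L[:,2]>17)&(L[:,2]<24)]; tg=L[near&(L[:,2]>7.5)&(L[:,2]<14)]
print('plate x',pl[:,0].min(),pl[:,0].max(),'y',np.percentile(pl[:,1],[.5,99.5]),'tongue xmin',np.percentile(tg[:,0],1))
e=pl[(abs(pl[:,0])<38)&(pl[:,1]>10)]; b=[(k,e[(e[:,0]>k)&(e[:,0]<k+4),1].max()) for k in range(-36,36,4)]; print('yaw corr',np.degrees(np.polyfit(*zip(*b),1)[0]))
s=np.load('T.npy')
p=[*c,42]
bot.servo_line([*c,62],ori(yaw),speed=250)
hit=bot.servo_line(p,ori(yaw),speed=60,until_force=8); print('hit',hit,bot.read_state()['ee_pos'])
bot.move_gripper(15,80); st=bot.read_state(); print(st['grip_width'],st['ee_pos'],st['ft_force'],st['clock'])
bot.servo_line([*c,110],speed=150); bot.dwell(.1); st=bot.read_state(); print(st['grip_width'],st['ft_force'],st['moment'],st['clock'])
```

```text
plate x -43.4291661187835 71.25771236459981 y [-29.70656984  29.72093871] tongue xmin -69.08839577163526
yaw corr -0.10261025980821328
hit False [ 406.9200442  -307.83274068   41.88221632]
26.376836235810107 [ 407.14918357 -308.00569735   42.39324031] [-0.0196783   0.89959425  5.46042318] 5.75
26.118680206656908 [-0.01076624 -0.22083619 -2.7921806 ] [0.02590965 0.01791256 0.014364  ] 6.45
```

```bash
cat >> h.py <<'E'
def tcp(T,c,pitch,off):  # block centre c in tray, off = TCP in block frame
    return tray2w(T,np.array(c)+R.from_euler('y',-pitch,degrees=True).apply(off))
def centre(tip,y,pitch): # tip=(x,z) of lower tongue edge
    d=R.from_euler('y',-pitch,degrees=True).apply([-70,0,-24]); return np.array([tip[0],y,tip[1]])-[d[0],0,d[2]]
def where(T,pitch,off): # block centre in tray from the present TCP
    p=R.from_euler('z',-T[2],degrees=True).apply(np.array(bot.read_state()['ee_pos'])-[T[0],T[1],0])
    return p-R.from_euler('y',-pitch,degrees=True).apply(off)
def tipof(c,pitch):
    d=R.from_euler('y',-pitch,degrees=True).apply([-70,0,-24]); return c+d
E
python3 - <<'E'
from h import *
T=np.load('T.npy'); off=[-.7,0,18.4]; th=14
g=lambda x,z,y,th: tcp(T,centre((x,z),y,th),th,off)
o=ori(T[2],th)
bot.move_to(g(-48,60,26,th),o)
bot.servo_line(g(-49,30,26,th),o,speed=120)
print('down',bot.servo_line(g(-49,12,26,th),o,speed=50,until_force=10),tipof(where(T,th,off),th),bot.read_state()['ft_force'])
h=bot.servo_line(g(-75,11.7,26,th),o,speed=30,until_force=8)
t=tipof(where(T,th,off),th); s=bot.read_state(); print('in',h,t,s['ft_force'],s['clock'])
np.save('tip.npy',t)
im,W=cam('side'); cv2.imwrite('pics/in.png',cv2.resize(im[180:250,220:340],None,fx=6,fy=6,interpolation=cv2.INTER_CUBIC))
E
```

```text
down False [-49.02393766  26.03247232  11.8581811 ] [-0.90614377  0.06678438 -2.42805315]
in True [-68.5358865   25.84936955  12.28421848] [ 5.03566823  0.59979006 -1.55266313] 9.2667
```

View pics/in.png

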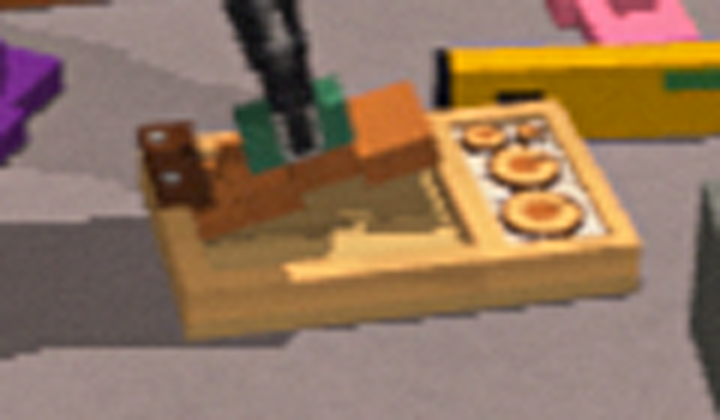

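The tongue is under the cleat, at crop pixel (175,190), with the far end above the rim. It touched the end wall 2.7 mm early compared with vision, so I use that contact as the reference. Next I find the +y wall and swing down.

Run:
```python
from h import *
T=np.load('T.npy'); off=[-.7,0,18.4]; th=14; t=np.load('tip.npy')
g=lambda x,z,y,th: tcp(T,centre((x,z),y,th),th,off)
x=t[0]+0.7
bot.servo_line(g(x,11.7,26,th),ori(T[2],th),speed=20)
h=bot.servo_line(g(x,11.7,36,th),ori(T[2],th),speed=25,until_force=7)
tt=tipof(where(T,th,off),th); y=tt[1]-0.5; print('y',h,tt,bot.read_state()['ft_force'])
if h:
  bot.servo_line(g(x,11.5,y,th),ori(T[2],th),speed=20)
  for a in (10,6,3,1):
    h=bot.servo_line(g(x,11.2,y,a),ori(T[2],a),speed=35,until_force=15)
    s=bot.read_state(); print(a,h,np.round(where(T,a,off),2),np.round(s['ft_force'],1),np.round(s['moment'],2),s['clock'])
    if h: break
np.save('xy.npy',[x,y])
```

```text
y True [-68.01644537  32.00117487  11.47225564] [ 1.67361632 -5.17813731  1.32211111]
10 False [-3.05 31.74 46.7 ] [ 0.1  0.1 -3.3] [-0.07  0.19  0.06] 10.4667
6 False [-0.86 31.65 42.15] [-0.6 -0.1 -2.8] [-0.01  0.13  0.01] 10.775
3 False [ 0.65 31.57 38.66] [-0.4 -0.2 -1.8] [-0.06  0.06  0.03] 11.05
1 False [ 1.57 31.55 36.32] [-0.1 -0.2 -2.3] [-0.01  0.07  0.04] 11.3
```

Run:
```python
from h import *
T=np.load('T.npy'); off=[-.7,0,18.4]; x,y=np.load('xy.npy')
g=lambda x,z,y,th: tcp(T,centre((x,z),y,th),th,off)
print(bot.servo_line(g(x,10.3,y,0),ori(T[2]),speed=25,until_force=15))
s=bot.read_state(); print(where(T,0,off),np.round(s['ft_force'],1),s['moment'])
print(bot.servo_line(g(x,7,y,0),ori(T[2]),speed=25,until_force=15)); s=bot.read_state(); print(where(T,0,off),np.round(s['ft_force'],1),s['moment'])
bot.move_gripper(48); c=where(T,0,off); print('after release',c)
p=np.array(s['ee_pos']); bot.servo_line([p[0],p[1],110],speed=200)
bot.servo_line(tcp(T,[-10,0,200],0,[0,0,0]),ori(T[2]),speed=300); bot.dwell(.1)
im,W=cam('wrist'); np.savez('tray2.npz',im=im,W=W); print(bot.read_state()['clock'])
cv2.imwrite('pics/tray2.png',im)
L=R.from_euler('z',-T[2],degrees=True).apply(np.nan_to_num(W.reshape(-1,3)-[T[0],T[1],0],nan=1e4))
for n,(a,b,d,e) in dict(plate_px=(38,66,5,55),plate_mx=(-40,-33,5,55),rib=(-25,28,20,40),rimY=(-40,60,65,74),rimX=(75,80,-50,50),plate_y0=(-30,60,2,12),plate_y1=(-30,60,50,56)).items():
    m=(L[:,0]>a)&(L[:,0]<b)&(L[:,1]>d)&(L[:,1]<e); print(n,np.round(np.percentile(L[m,2],[10,50,90]),1))
np.save('L2.npy',L)
print(ribfit(im,W,*GREEN,tcp(T,[0,30.6,0],0,[0,0,0])[:2]))
print(ribfit(im,W,*GREEN,tcp(T,[0,30.6,0],0,[0,0,0])[:2])[0], tcp(T,[0,30.6,0],0,[0,0,0]))
```

```text
False
[ 1.99886924 31.51456913 34.23565243] [-1.1  0.2 -2.8] [-0.05848282  0.1285377   0.05646667]
True
[ 1.95490527 31.53369419 34.00045583] [-3.1  0.6  7.9] [0.02673669 0.44653944 0.03879885]
after release [ 1.50901257 31.5930432  32.98103958]
13.1583
plate_px [30.1 31.  31.8]
plate_mx [30.1 30.9 31.8]
rib [ 58.8 213.5 236.8]
rimY [30.1 31.  31.8]
rimX [30.1 30.9 31.6]
plate_y0 [ 11.   31.2 257.3]
plate_y1 [ 30.8 240.9 256.6]
(array([552.05322266, -12.34255981]), 8.719286918640137, (59.497013092041016, 27.860206604003906), np.float64(58.914891602737214), 1913)
[552.05322266 -12.34255981] [551.17923575 -12.54309723   0.        ]
```

View pics/tray2.png

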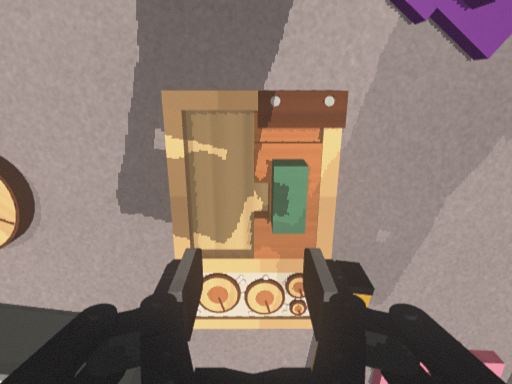

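Green lies flat. Its plate reads z 30.9-31.0 and the rim 30.9-31.0, so they are flush, with the tongue under the cleat at image (290,120). Now I measure the notch position and look at the blue block.

Run:
```python
from h import *
T=np.load('T.npy'); L=np.load('L2.npy')
top=L[(L[:,2]>27)&(L[:,2]<34.5)]
def ed(ax,lo,hi,o0,o1,f):
    v=[]
    for k in np.arange(lo,hi,2):
        s=top[(top[:,1-ax]>k)&(top[:,1-ax]<k+2)&(top[:,ax]>o0)&(top[:,ax]<o1),ax]
        if len(s): v.append(f(s))
    return np.round([np.median(v),np.std(v)],2)
print('notch -x',ed(0,2,13,-30,9,np.max),'+x',ed(0,2,13,10,50,np.min),'notch depth y',ed(1,-5,24,5,25,np.min))
print('green -y edge',ed(1,-40,-10,-8,20,np.min),ed(1,30,60,-8,20,np.min))
print('walls: -y',ed(1,-60,30,-75,-50,np.max),'-x',ed(0,-55,-5,-85,-60,np.max),'+x',ed(0,-50,-10,60,85,np.min))
bot.move_to([418,275.5,200],ori(9)); bot.dwell(.1)
im,W=cam('wrist'); f=ribfit(im,W,*BLUE,(418,275)); print(f); c=f[0]; yaw=f[1]
P=R.from_euler('z',-yaw,degrees=True).apply(np.nan_to_num(W.reshape(-1,3)-[*c,0],nan=1e4))
top=P[(P[:,2]>16)&(P[:,2]<25)]
print('plate x',ed(0,-24,20,-90,-50,np.min),ed(0,-24,20,50,90,np.max),'y',ed(1,-60,60,-50,-20,np.min),'tab x',ed(0,33,41,-30,30,np.min),ed(0,33,41,0,40,np.max))
np.save('blue.npy',[*c,yaw]); print(bot.read_state()['clock'])
```

```text
notch -x [-6.8   0.11] +x [28.38  0.26] notch depth y [15.03  0.14]
green -y edge [1.1  0.01] [1.19 0.01]
walls: -y [-61.17   0.14] -x [-7.145e+01  4.000e-02] +x [71.41  0.27]
(array([418.33346558, 273.87454224]), 8.16202163696289, (58.99473190307617, 26.66353416442871), np.float64(48.91855149961776), 1702)
plate x [-68.58   0.14] [70.02  0.31] y [-29.58   0.38] tab x [-6.05  0.12] [25.83  0.14]
14.6083
```

Run:
```python
from h import *
T=np.load('T.npy'); b=np.load('blue.npy'); c=b[:2]; yaw=8.3
bot.servo_line([*c,62],ori(yaw),speed=250)
print('hit',bot.servo_line([*c,42.2],ori(yaw),speed=60,until_force=8))
bot.move_gripper(15,80); bot.dwell(.1); st=bot.read_state(); z=st['ee_pos'][2]; print(st['grip_width'],st['ee_pos'],st['ft_force'])
off=[-.55,0,z-24]; np.save('off.npy',off)
bot.servo_line([*c,115],speed=200); bot.dwell(.1); st=bot.read_state(); print(st['ft_force'],st['moment'])
X,Y=1.15,-29.6
g=lambda x,y,zc: tcp(T,[x,y,zc],0,off)
bot.move_to(g(X,Y,85),ori(T[2]))
bot.servo_line(g(X,Y,58),ori(T[2]),speed=100); bot.dwell(.15)
h=bot.servo_line(g(X,Y,33.5),ori(T[2]),speed=30,until_force=10)
s=bot.read_state(); print(h,np.round(where(T,0,off),2),np.round(s['ft_force'],1),np.round(s['moment'],2),s['clock'])
```

```text
hit False
26.95812017813465 [418.62096036 274.03698     42.77264356] [-0.94531994 -0.95697913  5.16201275]
[ 0.4992265   0.28449413 -2.46404266] [-0.06636476  0.06608117  0.01039533]
True [  0.91 -29.53  33.98] [-0.4  0.7  5. ] [-0.    0.02 -0.02] 19.55
```

Blue went straight in: first contact was at centre height 33.98, against a home height of 34. I press lightly, release, retreat and check.

Run:
```python
from h import *
T=np.load('T.npy'); off=np.load('off.npy')
p=np.array(bot.read_state()['ee_pos'])
print(bot.servo_line(p-[0,0,3],speed=25,until_force=15),where(T,0,off))
bot.move_gripper(46); p=np.array(bot.read_state()['ee_pos']); bot.servo_line([p[0],p[1],115],speed=200)
bot.servo_line(tcp(T,[-10,0,200],0,[0,0,0]),ori(T[2]),speed=300); bot.dwell(.2)
im,W=cam('wrist'); print(bot.read_state()['clock'])
cv2.imwrite('pics/tray3.png',im[60:340,100:420])
L=R.from_euler('z',-T[2],degrees=True).apply(np.nan_to_num(W.reshape(-1,3)-[T[0],T[1],0],nan=1e4))
for n,(a,b,d,e) in dict(g_px=(38,66,20,45),g_mx=(-40,-33,5,55),g_y0=(-30,-12,3,12),g_y1=(-30,20,48,56),b_px=(38,66,-55,-5),b_mx=(-66,-36,-55,-5),b_y0=(-30,25,-58,-48),b_y1=(-30,25,-10,-4),tab=(0,22,3,9),rim_y=(-60,60,-74,-64),rim_x=(75,80,-50,50),rim_mx=(-84,-75,-70,0)).items():
    m=(L[:,0]>a)&(L[:,0]<b)&(L[:,1]>d)&(L[:,1]<e); print(n,m.sum(),np.round(np.percentile(L[m,2],[10,50,90]),1))
for n,col in (('g',GREEN),('b',BLUE)):
    f=ribfit(im,W,*col,tcp(T,[0,30.6 if n=='g' else -30.6,0],0,[0,0,0])[:2],45); print(n,R.from_euler('z',-T[2],degrees=True).apply([*(f[0]-T[:2]),0])[:2],f[1]-T[2],f[3])
im,W=cam('top'); a=np.load('top0.npz')['im']; d=cv2.absdiff(im,a).max(2); cv2.imwrite('pics/top3.png',np.vstack([im[60:290],cv2.cvtColor(d,cv2.COLOR_GRAY2BGR)[60:290]]))
```

```text
False [  0.9929642  -29.55507535  33.930587  ]
21.3
g_px 514 [30.1 31.  31.8]
g_mx 455 [30.  31.  31.8]
g_y0 733 [ 30.8 254.8 258.3]
g_y1 2923 [ 31.4 243.4 257.2]
b_px 1125 [30.  30.9 31.7]
b_mx 2006 [30.1 30.9 31.8]
b_y0 4122 [ 31.3 243.1 256.4]
b_y1 685 [ 30.3  32.5 258. ]
tab 138 [30.2 30.9 31.7]
rim_y 1368 [30.  30.9 31.8]
rim_x 421 [30.  30.9 31.8]
rim_mx 909 [30.  30.9 31.9]
g [ 1.03203589 30.67736418] -0.08155782404711331 58.92133801804306
b [  0.4605642  -29.92061088] -0.18893964472582425 58.906913566315296
```

View pics/tray3.png

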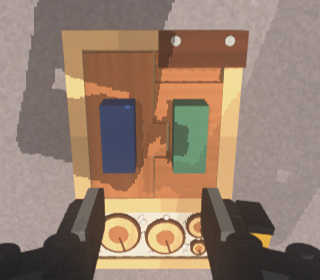

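View pics/top3.png

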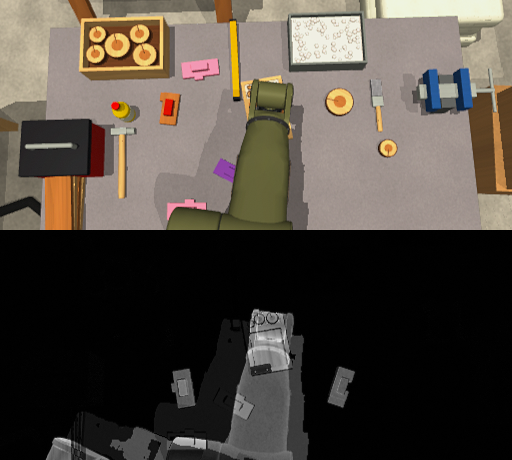

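Wrist crop: the blue rib (118,135) and green rib (190,135) lie side by side, with the tab in the notch at (160,140) and the tongue under the cleat. All plates read 30.9-31.0 mm, the same as the rim. The top view difference shows changes only at the two picked-up places, the arm, its shadow and the tray. I'm handing in.

Run:
```python
from h import *
bot.finish_job(); print(bot.read_state()['clock'])
```

```text
the job is handed in; nothing more can be done
the job is handed in; nothing more can be done
```

Both blocks are in the tray, and I handed the job in at about 21 s on the robot clock, against the 58 s limit. I hooked the green block's tongue under the cleat at a 14° tilt and swung it flat. I then lowered the blue key block straight in beside it, released both and moved the arm clear.

**Final checks:**
- **Flush:** both plates and the tab read 30.9–31.0 mm in the wrist camera and the rim reads 30.9 mm, so they are flush within the camera's small height bias.
- **Position:** the camera puts the green block's centre at about (1.0, 30.7) and the blue block's at about (0.5, -29.9) in the tray frame. That is within the play, with yaw errors under 0.2°.
- **Other objects:** comparing the top camera before and after shows changes only at the two pick-up spots, the arm with its shadow, and the tray. The arm hid part of the bench near the purple look-alike and one pink one, so those two were only partly checked.

**Disagreements:**
- **End-wall contact:** when I slid the green tongue in, it touched about 2.7 mm earlier than the camera predicted. The later picture of the notch puts the block about 1.3 mm toward +x, close to the +x wall. I never found out what it touched, but the swing met no resistance and the block seated fully.
- **Final press on blue:** the light press after it touched the floor did not reach its 15 N stop threshold. The block's height had already stopped at 33.9–34.0 mm, against a home height of 34.

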